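# Hang a two-tier desk caddy from its rail

## Task

Put the desk caddy together: hang the steel frame by its two hooks over the rail of the stand, and then hang the blue tray by its two hooks on the frame's bottom bar, so that frame and tray hang one below the other. The charger belongs in the tray and must be lying in it at the end (put it in whenever it suits you). Leave the phone and the mouse where they are.

Things in the scene. Friction and masses are not known exactly. Their poses are not given: they have to be found in the camera images.
- stand: dark steel stand, fixed: a bright round rail 10 mm thick, 300 mm long, along the stand's y, its axis 250 mm above the desk; from its ends (y = +-150 mm, 20 mm balls) 14 mm arms run 100 mm back (+x) to two posts down to feet (x -50 to +120 mm, 32 mm wide, 12 mm high). Origin on the desk below the rail's middle; x points away from the robot at yaw 0. In front and between the posts it is open.
- rail_mid (a point): middle of the stand's rail, on its axis; axes as the stand's
- frame: loose frame of 8 mm steel rod, 0.14 kg, standing on two runners along x (x -32 to +50 mm, at y = +-50 mm). Origin under the middle of the bottom bar, z up. The bottom bar (along y, axis at x = 0, z = 4 mm) joins the runners; uprights at x = -15 mm, y = +-50 mm carry a top bar at x = -15 mm, z = 85 mm: an open window 92 mm wide, 77 mm high over the bottom bar. Two hooks on top.
- frame_hook (a point): frame (0, 0, 109) mm: where the rail's axis lies when both hooks are home. Hooks (7 mm rod) at y = +-30 mm: shank at x = -15 mm, V roof, top z = 124 mm over x = 0, tip behind at x = +19 mm, lowest z = 93 mm; mouth downward, 25 mm wide. Hang it from the stand's -x side: tips above the rail, forward until the rail is under the roof, then down.
- frame_bar (a point): middle of the frame's bottom bar, on its axis: frame coordinates (0, 0, 4) mm
- frame_grip (a point): grip point of the frame's pale wooden post: upright, 16 x 16 mm, at x = -15 mm, y = 0, rising from the top bar to z = 172 mm; this point is at z = 150 mm, the hooks' tops at z = 124 mm
- tray: loose blue tray, 0.20 kg, 120 (x) x 190 (y) mm, walls 3 mm thick, 35 mm high, floor 4 mm; balanced under its hooks when empty. Origin under the floor's centre, z up. The two hooks' shanks rise from the floor at x = -15 mm, y = +-18 mm, with a cross rod at z = 70 mm; on either side of them is an open bay, y = 22 to 92 mm, 114 mm long in x. Hung, its floor is about 30 mm above the desk.
- tray_hook (a point): tray (0, 0, 115) mm: where the axis of the frame's bottom bar lies when both hooks are home. Hooks (7 mm rod) at y = +-18 mm: shank x = -15 mm, V roof, top z = 129 mm over x = 0, tip behind at x = +19 mm, lowest z = 97 mm; mouth downward, 25 mm wide. The tips go through the frame's window from -x to +x, then down behind the bar.
- tray_grip (a point): grip point of the tray's pale wooden post: upright, 16 x 16 mm, on a lip in front of the tray at x = -87 mm, y = 0, from z = 34 to 85 mm; this point is at z = 66 mm
- charger: white charger, 0.055 kg, loose, lying flat: solid block 42 (x) x 42 (y) x 26 (z) mm whose centre is at y = -8 mm from the origin, with two thin plug pins at its +y end (59 mm long in y with them; the pins are for looks and touch nothing); origin on the underside
- phone: black smartphone, 152 x 75 x 9 mm, lying right of the stand; a bystander
- mouse: white mouse, 104 x 62 x 35 mm, at the back left of the stand; a bystander
Mind the look-alikes: they are no part of the job. What is shaped like the charger but red is not meant.

How it is judged:
By the outcome, as a careful person would: the job done as asked, in the order asked, and still so for the second after the job is handed in, with the robot touching nothing.
It also fails if it takes over 72 s, if anything falls off the work surface, if the arm or the gripper's body presses on something with over 40 N, if the wrist force passes 120 N, or if a joint passes its speed limit or range.

## Robot

A 6-joint arm with a two-finger parallel gripper is mounted at the origin on a cart in front of the work surface, level with it; the furniture and walls round the work are solid. World frame = base frame: x ahead of the robot, y to its left, z up, the work surface at z = 0. Lengths are in m, angles in rad, forces in N, time in s.
With the tool pointing down it reaches from about 0.325 to 0.775 m from the base axis. Payload 9.3 kg.
Tool frame: the origin (TCP) lies between the finger pads; the fingertips stand 17 mm ahead of it and the grasp point (between the pads) lies 2 mm behind it; z points along the fingers, y is the line along which they close (so a half turn about z gives the same grasp; the last joint's range is limited). The gripper opens to 85 mm and grips with 20 to 120 N. Pads are 22 mm wide; open, the fingers measure 114 mm over their backs; the gripper's body (76 mm by 85 mm) begins 54 mm behind the grasp point. The pads swing forward as they close: fully open they stand 13 mm farther back than shut.
Start: joints at [-0.153, 0.259, 0.021, 1.334, 0, 1.418], TCP at [0.55, -0, 0.248] pointing down, gripper open.
Joint ranges: [-3.04, 3.04], [-0.91, 1.82], [-1.04, 1.36], [-1.92, 1.95], [-1.52, 1.45], [-3.14, 3.14]. Speed limits (rad/s): [2.22, 2.22, 2.79, 3.14, 3.14, 3.14].

## Interface

Orientations are given as a rotation vector (axis times angle).
In Python, from plant import ctrl, eyes gives the robot as it stands.
- The arm moves only by the tool move_arm, never from a script. Its argument "rows" is a list of rows, each a list of 7 numbers: the turn, a rotation vector about the tool's x, y, z in rad, then the shift along the tool's x, y, z in mm, then the opening in per cent of the stroke, from 0 (shut) to 100 (fully open). In form: [[wx, wy, wz, dx, dy, dz, grip], ...]. A call has 1 to 5 rows; each row is the pose to reach, as a shift and turn from the pose commanded when the call began, along the tool's axes at that moment; what a row does not reach only later rows make up. A row lasts 1/12 s, in which the tool goes at most 41.7 mm and 7.16 degrees, less where a joint would pass 70% of its speed; a pose out of reach is approached as far as the arm can. A call with a gripper value outside its range is refused whole. The fingers move at their own pace and stop on an object; "squeeze" is the grip in N (left out, the last holds). Time passes only in rows, so rows that repeat a pose let the fingers close. It gives the time, the measured TCP pose, the force, the opening and the grip force at its end, in the units of the state.
- ctrl.get_state(): the state, without advancing time (a new reading comes with each control period).
- eyes.camera(name): name is "scene" or "side" or "wrist"; returns the picture (480x640x3 uint8, blue, green, red); there is no depth.
- eyes.get_calibration(name): a dict with "K" (3x3 intrinsics, pixels), "k1" (the pictures are not rectified: a ray, as slopes to the right and down, at radius r is drawn at 1 + k1 r^2 times it, then the intrinsics apply), "world_from_camera" (4x4, takes a point from camera to world coordinates). Camera axes: x right, y up, looking along -z (the intrinsics and any distortion apply to the point x, -y, -z); pixel columns grow to the right and rows downward; lengths in m; the calibration is good to about 2 mm. A picture is of the moment at which its call begins: read the wrist's pose just before it. get_calibration takes no time and is no camera call; for the wrist camera it gives the pose at the moment of the call.
- ctrl.finish_job(): hands the job in; it is judged then, once.
The state is a dict: "t": time; "q": joint angles; "qvel": joint speeds; "tau": joint torques, N m; "ee_pos": TCP position; "ee_rot": TCP orientation; "ft_force": force on the tool from outside, world axes, zero at the start; "ft_torque": the same for the moment, N m; "grip_width": finger opening in m; "grip_force": force on a finger pad.
Only numpy, scipy, OpenCV 4.12 (cv2) and the standard library are available. Lean on these libraries where they do the work, as an engineer would, in place of code of your own. Each camera call takes 0.05 s, during which the arm holds its last target. There are 200 camera calls.

## Working session

There is one attempt and no reset: what is moved stays moved. The work goes in short steps, Python scripts to look and compute and a tool call to move; the robot and the scene stay as the last step left them, time stands still between calls to the robot, and variables do not carry over. Pictures are saved under pics/ and viewed, at most 10 in all, crops included, and the job is handed in when it is done.

Besides the shell and the picture viewer there is one more tool, called after ">>>" as name([rows], argument=value, ...), one row to a line, values as JSON. move_arm: Moves the arm, as the interface text tells. Its arguments: {"type":"object","properties":{"rows":{"type":"array","items":{"type":"array","items":{"type":"number"}}},"squeeze":{"type":"number"}},"required":["rows"]}

```bash
ls; mkdir -p pics; cat > h.py <<'E'
import numpy as np, cv2
from plant import ctrl, eyes
from scipy.spatial.transform import Rotation as R
def ray(n,u,v,c=None):
    c=c or eyes.get_calibration(n); K=np.array(c["K"]);k=c["k1"]
    d=np.array([(u-K[0,2])/K[0,0],(v-K[1,2])/K[1,1]]);p=d.copy()
    for _ in range(20): p=d/(1+k*(p@p))
    T=np.array(c["world_from_camera"]); return T[:3,3],T[:3,:3]@np.array([p[0],-p[1],-1])
def atz(n,u,v,z,c=None):
    o,d=ray(n,u,v,c); return o+d*(z-o[2])/d[2]
def proj(n,P,c=None):
    c=c or eyes.get_calibration(n); K=np.array(c["K"]);T=np.array(c["world_from_camera"])
    q=(np.atleast_2d(P)-T[:3,3])@T[:3,:3]; s=np.c_[q[:,0]/-q[:,2],-q[:,1]/-q[:,2]]
    s=s*(1+c["k1"]*(s**2).sum(1,keepdims=True)); return s*[K[0,0],K[1,1]]+[K[0,2],K[1,2]]
def tri(l):
    A=0;b=0
    for n,u,v in l:
        o,d=ray(n,u,v);d=d/np.linalg.norm(d);M=np.eye(3)-np.outer(d,d);A=A+M;b=b+M@o
    return np.linalg.solve(A,b)
E
python3 - <<'E'
from h import *
np.set_printoptions(precision=3,suppress=True)
for n in("scene","side","wrist"):
    cv2.imwrite(f"pics/{n}0.png",eyes.camera(n)); c=eyes.get_calibration(n); print(n,np.array(c["world_from_camera"]),c["K"][0])
s=ctrl.get_state();print(s["t"],s["ee_pos"],s["ee_rot"])
a=np.vstack([cv2.imread("pics/scene0.png"),]);
E
```

```text
pics
scene [[-0.498  0.588 -0.637 -0.506]
 [-0.867 -0.323  0.38   0.483]
 [ 0.018  0.742  0.67   1.314]
 [ 0.     0.     0.     1.   ]] [554.834   0.    321.694]
side [[-0.962  0.122 -0.245  0.286]
 [-0.273 -0.409  0.871  0.905]
 [ 0.006  0.904  0.427  0.687]
 [ 0.     0.     0.     1.   ]] [448.859   0.    321.012]
wrist [[ 1.    -0.002  0.001  0.55 ]
 [ 0.001  0.953  0.302  0.077]
 [-0.002 -0.302  0.953  0.373]
 [ 0.     0.     0.     1.   ]] [361.244   0.    315.915]
0.15 [0.55  0.    0.248] [-2.221 -2.221  0.001]
```

View pics/scene0.png

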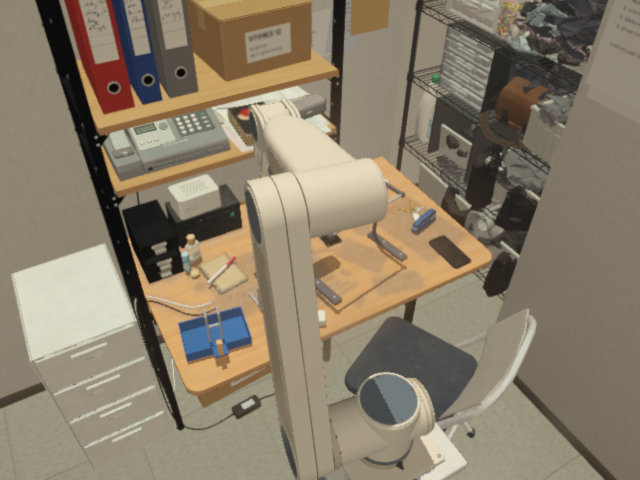

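View pics/side0.png

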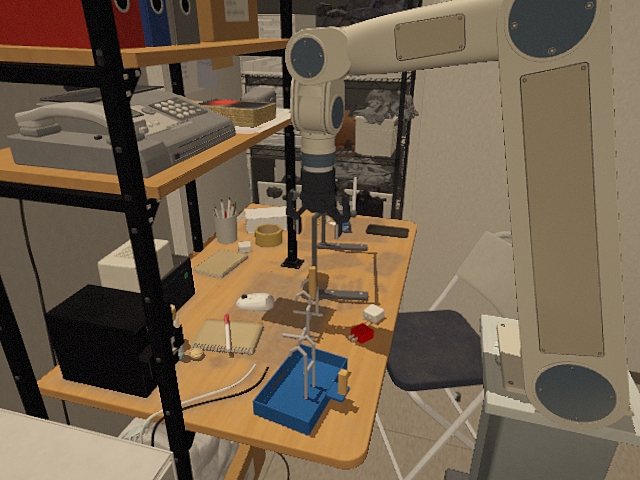

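Side view: stand feet at (340,246) and (345,296); frame around (310,310); tray (305,390) with its post at (342,382). Two charger shapes: white (373,314) and red (360,333). The task asks for the white one, so I'll confirm it in the crop.

```bash
python3 - <<'E'
import cv2
s=cv2.imread("pics/side0.png");cv2.imwrite("pics/c1.png",cv2.resize(s[195:425,240:440],None,fx=2.6,fy=2.6,interpolation=cv2.INTER_CUBIC))
E
```

```text
(no output)
```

View pics/c1.png

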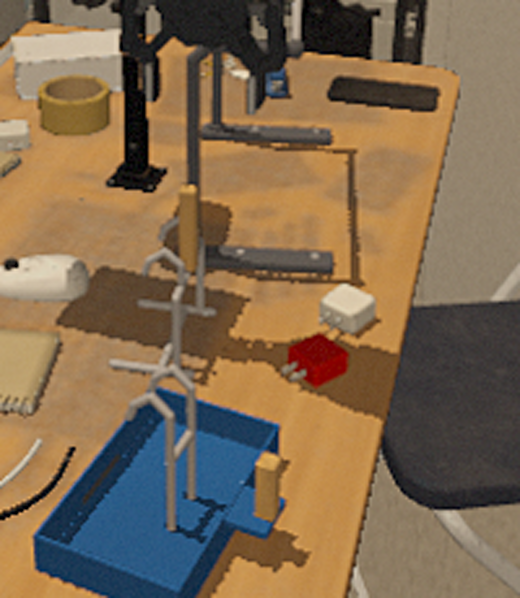

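View pics/wrist0.png

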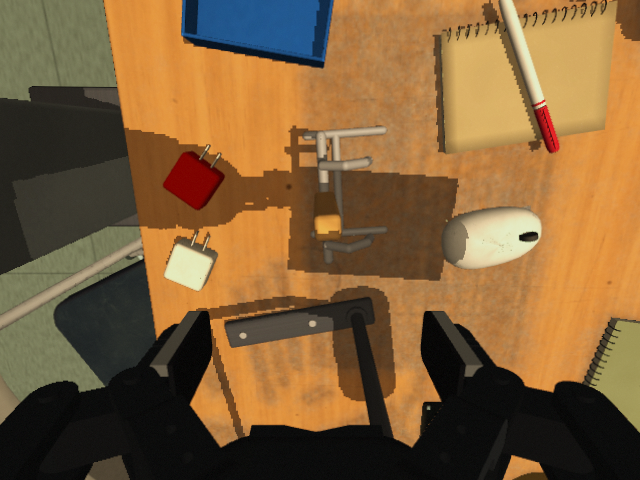

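White charger at wrist (190,265), red decoy at (195,180); the white one is meant. Frame post top at wrist (327,225), left foot ends at (228,333) and (372,308).

```bash
python3 - <<'E'
from h import *
np.set_printoptions(precision=3,suppress=True)
c=eyes.get_calibration("wrist")
p=lambda u,v,z:print((u,v),atz("wrist",u,v,z,c)[:2])
print("foot L ends (top z12)");p(227,333,.012);p(373,308,.012)
q=lambda u,v,z:print("side",(u,v),atz("side",u,v,z)[:2])
cr=lambda x,y:(240+x/2.6,195+y/2.6)
print("side foot L near,far");q(*cr(332,259),.012);q(*cr(205,258),.012)
print("side foot R near,far");q(*cr(330,134),.012);q(*cr(203,132),.012)
print("frame post top");p(327,223,.172);q(*cr(187,188),.172)
print("tip frame post tri",tri([("wrist",327,223),("side",*cr(189,188))]))
print("runners wrist +y (305-385,132), -y (313-385,233) z=.004");p(303,136,.004);p(385,130,.004);p(313,234,.004);p(386,230,.004)
print("tray corners z.035");p(182,38,.035);p(323,66,.035);p(333,0,.035)
print("side tray corners z.035")
for a in((163,392),(278,428),(36,540),(182,597)): q(*cr(*a),.035)
print("tray post top");q(*cr(267,456),.085)
print("tray hooks top");q(*cr(172,365),.129);q(*cr(150,397),.129)
print("charger top corners");[p(u,v,.026) for u,v in((176,239),(217,250),(200,290),(165,278))]
print("scene feet");
E
```

```text
foot L ends (top z12)
(227, 333) [ 0.448 -0.142]
(373, 308) [ 0.612 -0.11 ]
side foot L near,far
side (367.6923076923077, 294.61538461538464) [ 0.446 -0.141]
side (318.8461538461538, 294.2307692307692) [ 0.575 -0.105]
side foot R near,far
side (366.9230769230769, 246.53846153846155) [ 0.502 -0.433]
side (318.0769230769231, 245.76923076923077) [ 0.661 -0.391]
frame post top
(327, 223) [0.556 0.027]
side (311.9230769230769, 267.3076923076923) [0.554 0.028]
tip frame post tri [0.554 0.026 0.171]
runners wrist +y (305-385,132), -y (313-385,233) z=.004
(303, 136) [0.536 0.072]
(385, 130) [0.616 0.077]
(313, 234) [ 0.546 -0.027]
(386, 230) [ 0.623 -0.023]
tray corners z.035
(182, 38) [0.438 0.149]
(323, 66) [0.555 0.129]
(333, 0) [0.562 0.176]
side tray corners z.035
side (302.6923076923077, 345.7692307692308) [0.542 0.142]
side (346.9230769230769, 359.61538461538464) [0.437 0.159]
side (253.84615384615384, 402.6923076923077) [0.579 0.325]
side (310.0, 424.61538461538464) [0.462 0.345]
tray post top
side (342.6923076923077, 370.38461538461536) [0.426 0.248]
tray hooks top
side (306.15384615384613, 335.38461538461536) [0.508 0.22 ]
side (297.6923076923077, 347.6923076923077) [0.512 0.26 ]
charger top corners
(176, 239) [ 0.409 -0.027]
(217, 250) [ 0.449 -0.038]
(200, 290) [ 0.428 -0.082]
(165, 278) [ 0.393 -0.069]
scene feet
```

>>> move_arm([
  [0, 0, 0.06, -8, -35, 20, 100],
  [0, 0, 0.13, -20, -70, 45, 100],
  [0, 0, 0.2, -35, -100, 70, 100],
  [0, 0, 0.27, -46, -120, 90, 100],
  [0, 0, 0.33, -54, -130, 105, 100],
])

```text
t: 0.57
ee_pos: [0.4163, -0.0539, 0.1415]
ee_rot: [-2.558, -1.82, 0.003]
ft_force: [-0.2, 0.7, 0.3]
grip_width: 0.085
grip_force: 0.0
```

```bash
python3 - <<'E'
from h import *
s=ctrl.get_state();print(s["t"],s["ee_pos"],s["ee_rot"])
im=eyes.camera("wrist");cv2.imwrite("pics/w1.png",im)
c=eyes.get_calibration("wrist")
g=(im.min(2)>150).astype(np.uint8); n,l,st,ce=cv2.connectedComponentsWithStats(g)
for i in range(1,n):
    if st[i,4]>600: 
        b=cv2.minAreaRect(np.argwhere(l==i)[:,::-1].astype(np.float32)); print(st[i],b)
        for q in cv2.boxPoints(b): print(atz("wrist",*q,.026,c)[:2].round(4))
E
```

```text
0.5667 [ 0.41631823 -0.05393243  0.14147581] [-2.55794284 -1.82026913  0.00301193]
[ 293  220   58   23 1003] ((321.3465576171875, 233.03465270996094), (56.81662368774414, 21.4928035736084), 5.710593223571777)
[ 0.3999 -0.0447]
[ 0.4066 -0.031 ]
[ 0.4416 -0.0474]
[ 0.4355 -0.0615]
[   0  329   47   95 2020] ((23.0, 376.0), (46.0, 94.0), 0.0)
[ 0.1237 -0.1114]
[ 0.1723 -0.0376]
[ 0.2037 -0.0488]
[ 0.1577 -0.1239]
```

View pics/w1.png

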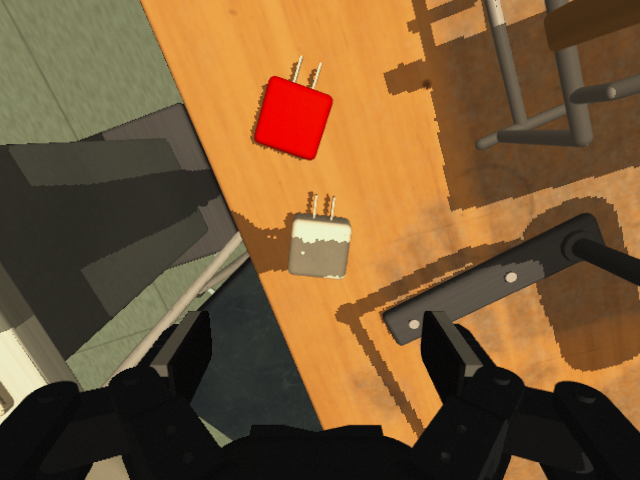

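The white charger's top face has its corners at about (295,219), (352,222), (347,278), (290,275), with the red one separate at (293,117).

```bash
python3 - <<'E'
from h import *
s=ctrl.get_state();M=R.from_rotvec(s["ee_rot"]).as_matrix()
P=np.array([atz("wrist",u,v,.026) for u,v in((295,219),(352,222),(347,278),(290,275))])
print(P.round(4));m=P.mean(0);print(m, (M.T@(m-s["ee_pos"])*1000).round(1))
for a,b in((0,1),(3,2)): print(((P[b]-P[a])@M*1000).round(1))
for a,b in((3,0),(2,1)): print(((P[b]-P[a])@M*1000).round(1))
E
```

```text
[[ 0.4073 -0.0308  0.026 ]
 [ 0.4431 -0.0455  0.026 ]
 [ 0.4273 -0.0836  0.026 ]
 [ 0.3897 -0.068   0.026 ]]
[ 0.41683688 -0.05699509  0.026     ] [ -1.8   3.1 113.6]
[-2.  38.7 -0.2]
[-2.2 40.6 -0.2]
[40.9  4.2 -0.1]
[41.1  2.3 -0. ]
```

>>> move_arm([
  [0, 0, 0.06, -2, 3, 30, 100],
  [0, 0, 0.06, -2, 3, 65, 100],
  [0, 0, 0.06, -2, 3, 100, 100],
  [0, 0, 0.06, -2, 3, 115, 100],
  [0, 0, 0.06, -2, 3, 120, 100],
])

```text
t: 1.03
ee_pos: [0.4211, -0.0563, 0.0211]
ee_rot: [-2.606, -1.748, 0.004]
ft_force: [0.5, 0.4, -0.0]
grip_width: 0.0856
grip_force: 0.0
```

>>> move_arm([
  [0, 0, 0, 0, 0, 0, 40],
  [0, 0, 0, 0, 0, 0, 20],
  [0, 0, 0, 0, 0, 0, 20],
  [0, 0, 0, 0, 0, 0, 20],
  [0, 0, 0, 0, 0, 0, 20],
], squeeze=40)

```text
t: 1.45
ee_pos: [0.4231, -0.0571, 0.0247]
ee_rot: [2.608, 1.748, 0.003]
ft_force: [-1.0, 0.4, 5.1]
grip_width: 0.041
grip_force: 40.4
```

>>> move_arm([
  [0, 0, 0, 0, 0, -25, 20],
  [0, 0, 0, 0, 0, -65, 20],
  [0, 0, -0.05, 15, -5, -100, 20],
  [0, 0, -0.1, 45, -12, -125, 20],
  [0, 0, -0.15, 80, -20, -145, 20],
])

```text
t: 1.87
ee_pos: [0.4349, 0.0247, 0.1721]
ee_rot: [2.469, 1.937, 0.005]
ft_force: [1.9, -1.0, -0.7]
grip_width: 0.0408
grip_force: 41.2
```

```bash
python3 - <<'E'
from h import *
s=ctrl.get_state();M=R.from_rotvec(s["ee_rot"]).as_matrix();print(s["ee_pos"],s["grip_width"])
print((M.T@(np.array([.46,.2,.25])-s["ee_pos"])*1000).round(1), M.round(2).tolist())
print("shelf post",atz("side",292,266,0))
E
```

```text
[0.43485773 0.0246651  0.17206118] 0.04083075485646558
[176.3 -16.9 -78. ] [[0.24, 0.97, 0.0], [0.97, -0.24, -0.0], [0.0, 0.0, -1.0]]
shelf post [ 0.70623223 -0.25520449  0.        ]
```

>>> move_arm([
  [0, 0, -0.02, 32, -3, -20, 20],
  [0, 0, -0.05, 68, -7, -40, 20],
  [0, 0, -0.07, 105, -10, -58, 20],
  [0, 0, -0.09, 142, -14, -70, 20],
  [0, 0, -0.11, 174, -17, -76, 20],
])

```text
t: 2.28
ee_pos: [0.4592, 0.2003, 0.2475]
ee_rot: [2.358, 2.073, 0.007]
ft_force: [1.3, -0.6, -0.2]
grip_width: 0.0409
grip_force: 41.2
```

```bash
python3 - <<'E'
from h import *
s=ctrl.get_state();print(s["t"],s["ee_pos"],s["ee_rot"])
im=eyes.camera("wrist");cv2.imwrite("pics/w2.png",im)
E
```

```text
2.2833 [0.45918954 0.20025914 0.24750224] [2.35777479 2.07310285 0.00678701]
```

View pics/w2.png

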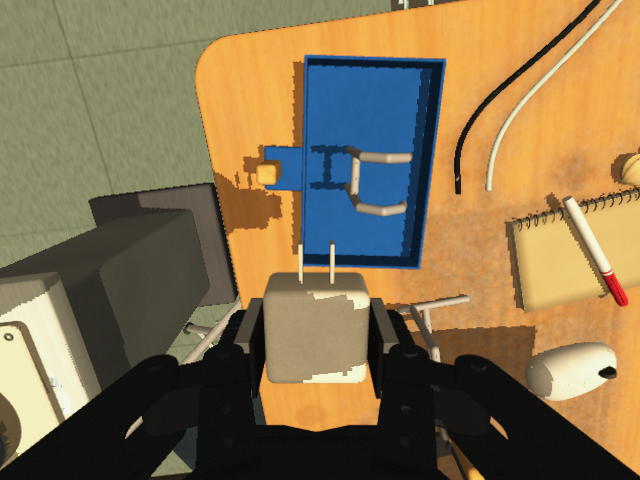

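The tray is fully in view: rim corners at (304,56), (446,59), (420,269), (302,263), grip post top at (268,173). The charger is held between the pads.

```bash
python3 - <<'E'
from h import *
s=ctrl.get_state();M=R.from_rotvec(s["ee_rot"]).as_matrix()
P=np.array([atz("wrist",u,v,.035) for u,v in((304,56),(446,59),(420,269),(302,263))])
print(P[:,:2].round(4).tolist())
for a,b in((0,1),(3,2),(3,0),(2,1)):
    d=P[b]-P[a];print(np.linalg.norm(d).round(4),(np.arctan2(d[1],d[0]) if a+b!=3 else np.arctan2(-d[0],d[1])).round(3))
m=P.mean(0);m[2]=0;pt=atz("wrist",268,173,.085);print("c",m,"post",pt,"yaw from post",np.arctan2(*(m-pt)[[1,0]]),np.linalg.norm((m-pt)[:2]))
print("hook tops",atz("wrist",380,157,.132),atz("wrist",378,210,.132))
yaw=np.arctan2(*(M[:2,1][::-1]));print("tool yaw",yaw)
E
```

```text
[[0.4674, 0.3411], [0.5854, 0.3239], [0.5571, 0.1373], [0.4408, 0.1584]]
0.1192 -0.145
0.1181 -0.179
0.1847 -0.145
0.1887 -0.15
c [0.51267383 0.24018755 0.        ] post [0.42859983 0.25420991 0.085     ] yaw from post -0.16526460011917962 0.08523534924303967
hook tops [0.50886248 0.25952185 0.132     ] [0.50508692 0.22479063 0.132     ]
tool yaw -0.12482568985121203
```

>>> move_arm([
  [0, 0, 0.03, 35, 15, 0, 20],
  [0, 0, 0.03, 70, 31, 5, 20],
  [0, 0, 0.03, 100, 45, 20, 20],
  [0, 0, 0.03, 112, 50, 50, 20],
  [0, 0, 0.03, 112, 50, 85, 20],
])

```text
t: 2.75
ee_pos: [0.5252, 0.3054, 0.1601]
ee_rot: [2.389, 2.039, 0.008]
ft_force: [0.9, -0.0, -1.7]
grip_width: 0.0408
grip_force: 41.3
```

>>> move_arm([
  [0, 0, 0, 0, 0, 35, 20],
  [0, 0, 0, 0, 0, 70, 20],
  [0, 0, 0, 0, 0, 105, 20],
  [0, 0, 0, 0, 0, 125, 20],
  [0, 0, 0, 0, 0, 132, 20],
])

```text
t: 3.17
ee_pos: [0.5216, 0.3019, 0.027]
ee_rot: [-2.391, -2.036, 0.004]
ft_force: [-27.4, -12.1, 77.7]
grip_width: 0.0413
grip_force: 52.7
```

```bash
python3 - <<'E'
from h import *
s=ctrl.get_state();print(s["t"],s["ee_pos"],s["ft_force"])
c=np.array([.513,.240]);y=-.155;Rz=np.array([[np.cos(y),-np.sin(y)],[np.sin(y),np.cos(y)]])
print("tcp in tray",(Rz.T@(s["ee_pos"][:2]-c)*1000).round(1))
E
```

```text
3.1667 [0.52164927 0.30192107 0.02695909] [-27.43958686 -12.05306952  77.71981877]
tcp in tray [-1.  62.5]
```

>>> move_arm([
  [0, 0, 0, 0, 0, -4, 20],
  [0, 0, 0, 0, 0, -4, 62],
  [0, 0, 0, 0, 0, -4, 62],
  [0, 0, 0, 0, 0, -4, 62],
  [0, 0, 0, 0, 0, -8, 62],
])

```text
t: 3.58
ee_pos: [0.5229, 0.3022, 0.0352]
ee_rot: [-2.392, -2.037, 0.001]
ft_force: [1.1, -0.3, 0.2]
grip_width: 0.0529
grip_force: 0.0
```

>>> move_arm([
  [0, 0, 0, 0, 0, -25, 62],
  [0, 0, 0, 0, 0, -60, 62],
  [0, 0, 0, 0, 0, -100, 62],
  [0, 0, 0, 0, 0, -140, 62],
  [0, 0, 0, 0, 0, -150, 62],
])

```text
t: 4.0
ee_pos: [0.5247, 0.3031, 0.1923]
ee_rot: [2.39, 2.035, 0.013]
ft_force: [0.1, -0.3, 0.3]
grip_width: 0.0531
grip_force: 0.0
```

```bash
python3 - <<'E'
from h import *
s=ctrl.get_state();M=R.from_rotvec(s["ee_rot"]).as_matrix();print(s["t"],s["ee_pos"],s["ft_force"],M.round(3).tolist())
im=eyes.camera("wrist");cv2.imwrite("pics/w3.png",im)
T=eyes.get_calibration("wrist");import json;json.dump({k:np.array(v).tolist() for k,v in T.items()},open("c3.json","w"))
E
```

```text
4.0 [0.5247266  0.30312426 0.1922739 ] [ 0.07334309 -0.31078142  0.33063048] [[0.159, 0.987, 0.008], [0.987, -0.159, 0.003], [0.005, 0.008, -1.0]]
```

View pics/w3.png

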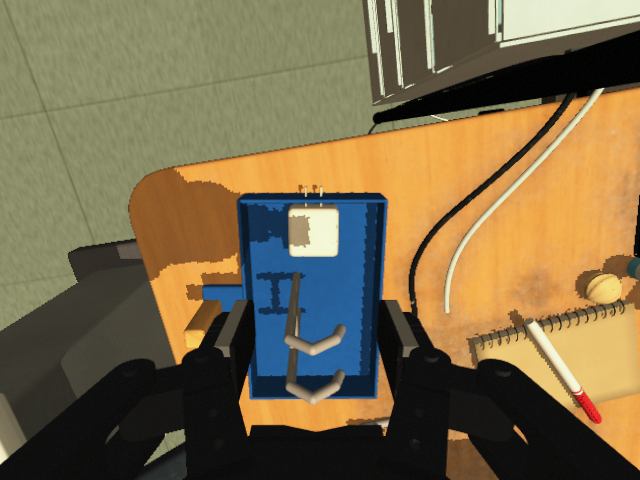

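The charger lies flat in the tray at its +y end, top face (289–338, 205–257). Next is the frame.

>>> move_arm([
  [0, 0, -0.04, -35, 10, -20, 100],
  [0, 0, -0.08, -72, 20, -35, 100],
  [0, 0, -0.12, -110, 30, -50, 100],
  [0, 0, -0.16, -148, 40, -58, 100],
  [0, 0, -0.19, -186, 51, -58, 100],
])

```text
t: 4.47
ee_pos: [0.5439, 0.109, 0.2448]
ee_rot: [2.184, 2.256, 0.003]
ft_force: [1.1, -0.3, -0.2]
grip_width: 0.0859
grip_force: 0.0
```

>>> move_arm([
  [0, 0, -0.03, -25, 15, 0, 100],
  [0, 0, -0.04, -50, 30, 0, 100],
  [0, 0, -0.04, -75, 36, 0, 100],
  [0, 0, -0.04, -76, 36, 0, 100],
  [0, 0, -0.04, -76, 36, 0, 100],
])

```text
t: 4.88
ee_pos: [0.5821, 0.0344, 0.2424]
ee_rot: [-2.145, -2.294, 0.001]
ft_force: [-0.9, 0.6, 0.4]
grip_width: 0.085
grip_force: 0.0
```

```bash
python3 - <<'E'
from h import *
s=ctrl.get_state();M=R.from_rotvec(s["ee_rot"]).as_matrix();print(s["t"],s["ee_pos"],np.arctan2(M[1,1],M[0,1]))
im=eyes.camera("wrist");cv2.imwrite("pics/w4.png",im)
print("proj post top guess",proj("wrist",[[.555,.0265,.172]]))
E
```

```text
4.8833 [0.58208348 0.03436362 0.24236242] 0.06738895115335193
proj post top guess [[270.31056892 281.02378619]]
```

View pics/w4.png

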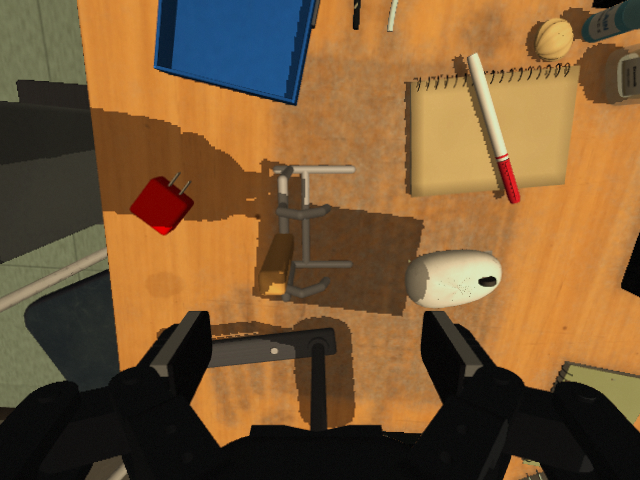

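Post top centre at (274.5,281); runners are parallel to the tool's y, so the yaw already matches.

```bash
python3 - <<'E'
from h import *
s=ctrl.get_state();M=R.from_rotvec(s["ee_rot"]).as_matrix()
p=atz("wrist",274.5,281,.172);print(p,(M.T@(p-s["ee_pos"])*1000).round(1))
A=[atz("wrist",u,v,.008) for u,v in((278,170),(353,169),(292,265),(351,264))]
print(np.round(A,4)[:,:2].tolist())
print("foot far",atz("wrist",336,340,.012))
E
```

```text
[0.55745099 0.02668736 0.172     ] [ -7.1 -24.8  70.6]
[[0.541, 0.073], [0.6142, 0.0791], [0.5596, -0.0253], [0.6221, -0.0198]]
foot far [ 0.61368629 -0.11021592  0.012     ]
```

>>> move_arm([
  [0, 0, -0.01, -7, -25, 0, 100],
  [0, 0, -0.01, -7, -25, 30, 100],
  [0, 0, -0.01, -7, -25, 60, 100],
  [0, 0, -0.01, -7, -25, 80, 100],
  [0, 0, -0.01, -7, -25, 86, 100],
])

```text
t: 5.35
ee_pos: [0.5555, 0.0284, 0.1543]
ee_rot: [-2.127, -2.307, 0.004]
ft_force: [-0.5, -0.2, 0.2]
grip_width: 0.0855
grip_force: 0.0
```

>>> move_arm([
  [0, 0, 0, 0, 0, 0, 30],
  [0, 0, 0, 0, 0, 0, 5],
  [0, 0, 0, 0, 0, 0, 5],
  [0, 0, 0, 0, 0, 0, 5],
  [0, 0, 0, 0, 0, 0, 5],
], squeeze=60)

```text
t: 5.77
ee_pos: [0.5581, 0.027, 0.1584]
ee_rot: [2.13, 2.308, 0.002]
ft_force: [0.5, 0.3, 0.9]
grip_width: 0.0254
grip_force: 0.0
```

>>> move_arm([
  [0, 0, 0, 0, 0, 0, 5],
  [0, 0, 0, 0, 0, 0, 5],
])

```text
t: 5.93
ee_pos: [0.5577, 0.027, 0.1578]
ee_rot: [2.131, 2.308, 0.001]
ft_force: [-1.7, 0.9, 4.3]
grip_width: 0.0151
grip_force: 60.2
```

>>> move_arm([
  [0, 0, 0, 0, 0, -20, 5],
  [0, 0, 0, 0, 0, -55, 5],
  [0, 0, 0, 2, -10, -92, 5],
  [0, 0, 0, 4, -30, -128, 5],
  [0, 0, 0, 6, -55, -158, 5],
])

```text
t: 6.35
ee_pos: [0.5024, 0.0285, 0.3171]
ee_rot: [2.131, 2.308, 0.001]
ft_force: [0.6, 0.1, -1.3]
grip_width: 0.0151
grip_force: 59.5
```

>>> move_arm([
  [0, 0, 0, 2, -30, -15, 5],
  [0, 0, 0, 4, -65, -25, 5],
  [0, 0, 0, 6, -95, -25, 5],
  [0, 0, 0, -10, -103, -25, 5],
  [0, 0, 0, -40, -103, -25, 5],
])

```text
t: 6.77
ee_pos: [0.4002, -0.0181, 0.3417]
ee_rot: [2.126, 2.31, 0.003]
ft_force: [2.3, -0.4, 0.1]
grip_width: 0.015
grip_force: 59.6
```

```bash
python3 - <<'E'
from h import *
s=ctrl.get_state();M=R.from_rotvec(s["ee_rot"]).as_matrix();print(s["t"],s["ee_pos"],s["grip_width"],np.arctan2(M[1,1],M[0,1]))
print((M.T@(np.array([.430,-.297,.340])-s["ee_pos"])*1000).round(1))
E
```

```text
6.7667 [ 0.40022879 -0.0180522   0.34167598] 0.014998669492314232 0.08305415550325579
[-280.5    6.5    1.7]
```

>>> move_arm([
  [0, 0, -0.02, -35, 0, 0, 5],
  [0, 0, -0.04, -73, 0, 0, 5],
  [0, 0, -0.06, -111, 0, 0, 5],
  [0, 0, -0.08, -149, 0, 0, 5],
  [0, 0, -0.1, -187, 2, 0, 5],
])

```text
t: 7.18
ee_pos: [0.4191, -0.2076, 0.3405]
ee_rot: [2.012, 2.412, 0.0]
ft_force: [1.1, 0.3, -1.5]
grip_width: 0.0152
grip_force: 59.6
```

>>> move_arm([
  [0, 0, 0, -35, -2, 0, 5],
  [0, 0, 0, -65, -4, 0, 5],
  [0, 0, 0, -87, -5, 0, 5],
  [0, 0, 0, -90, -5, 0, 5],
  [0, 0, 0, -90, -5, 0, 5],
])

```text
t: 7.6
ee_pos: [0.4308, -0.2965, 0.3394]
ee_rot: [-2.014, -2.409, -0.0]
ft_force: [-1.1, 1.1, -1.3]
grip_width: 0.0152
grip_force: 59.6
```

```bash
cat >> h.py <<'E'
S0=np.array([.5237,-.2795,0]);SY=.187
SR=R.from_euler("z",SY).as_matrix()
def rep():
    s=ctrl.get_state();M=R.from_rotvec(s["ee_rot"]).as_matrix()
    print("t",s["t"],"pos",s["ee_pos"].round(4),"instand",(SR.T@(s["ee_pos"]-S0)*1000).round(1),"yaw",np.arctan2(M[1,1],M[0,1]).round(4),"w",s["grip_width"],"F",s["ft_force"].round(1)); return s,M
E
python3 - <<'E'
from h import *
rep()
a=eyes.camera("side");b=eyes.camera("wrist");cv2.imwrite("pics/s5.png",a);cv2.imwrite("pics/w5.png",b)
x=cv2.resize(a[170:300,230:400],(680,520),interpolation=cv2.INTER_CUBIC)
cv2.imwrite("pics/s5c.png",x)
E
```

```text
t 7.6 pos [ 0.4308 -0.2965  0.3394] instand [-94.4   0.6 339.4] yaw 0.1779 w 0.01522201880190177 F [-1.1  1.1 -1.3]
```

View pics/w5.png

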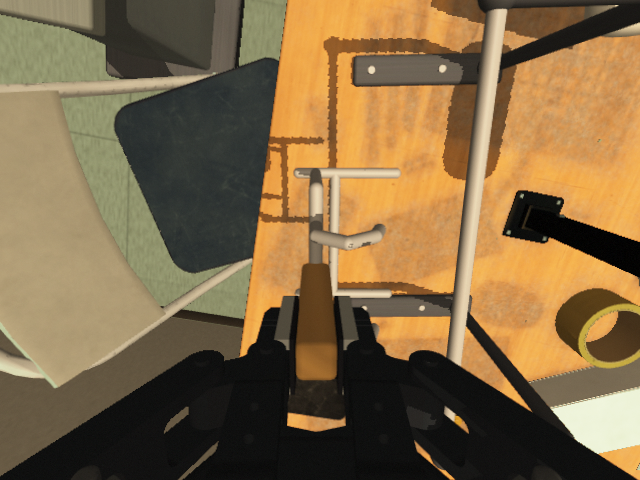

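The rail runs from (495,10) to about (455,400), and the +y hook tip is at (380,230). I'll check this against the predicted rail line.

```bash
python3 - <<'E'
from h import *
s,M=rep()
for y in(.15,.1,.05,0,-.05,-.1):
    print(y,proj("wrist",[S0+SR@[0,y,.25]]).round(1))
# measured rail centre pixel at v rows by bright columns
im=cv2.imread("pics/w5.png")
for v in(60,120,180,250,330):
    r=im[v,430:515].min(1).astype(int);i=np.where(r>120)[0]+430;print(v,i.min() if len(i) else None,i.max() if len(i) else None)
print("hook tip expect (frame at tool):")
Fo=s["ee_pos"]+M@np.array([0,.015,.158]) # frame origin
for P in([.019,.03,.0965],[0,.03,.124],[-.015,.03,.11],[.05,.05,.004],[.019,.05,.09]):
    P=np.array(P);print(P,proj("wrist",[Fo+M@np.array([P[1],P[0],-P[2]])]).round(1))
E
```

```text
t 7.7 pos [ 0.4307 -0.2947  0.3402] instand [-94.2   2.4 340.2] yaw 0.1798 w 0.014785502597914587 F [-0.3  0.1 -0.4]
0.15 [[503.5 -20.1]]
0.1 [[488.4  89.4]]
0.05 [[476.1 181.8]]
0 [[465.9 261.5]]
-0.05 [[457.1 331.4]]
-0.1 [[449.6 393.4]]
60 487 499
120 479 491
180 472 483
250 464 474
330 455 464
hook tip expect (frame at tool):
[0.019  0.03   0.0965] [[380.8 223.7]]
[0.    0.03  0.124] [[349.6 238.4]]
[-0.015  0.03   0.11 ] [[316.9 230.4]]
[0.05  0.05  0.004] [[402.6 168.1]]
[0.019 0.05  0.09 ] [[380.9 184.2]]
```

View pics/s5c.png

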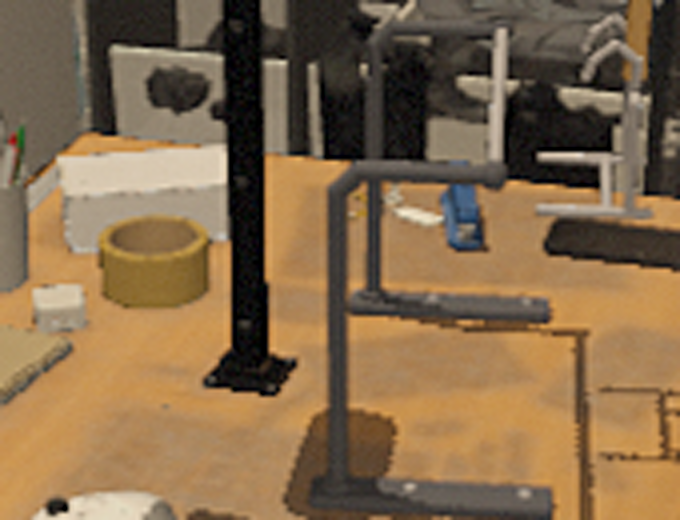

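>>> move_arm([
  [0, 0, -0.007, -1, 20, 0, 5],
  [0, 0, -0.007, -1, 45, 0, 5],
  [0, 0, -0.007, -1, 68, 0, 5],
  [0, 0, -0.007, -1, 79, 0, 5],
  [0, 0, -0.007, -1, 79, 0, 5],
])

```text
t: 8.12
ee_pos: [0.5104, -0.2803, 0.34]
ee_rot: [-2.0, -2.422, -0.001]
ft_force: [-0.1, -0.9, -1.2]
grip_width: 0.015
grip_force: 59.5
```

```bash
python3 - <<'E'
from h import *
rep()
b=eyes.camera("wrist");cv2.imwrite("pics/w6.png",b)
E
```

```text
t 8.1167 pos [ 0.5104 -0.2803  0.34  ] instand [-13.2   1.6 340. ] yaw 0.1901 w 0.014995237255430229 F [-0.1 -0.9 -1.2]
```

View pics/w6.png

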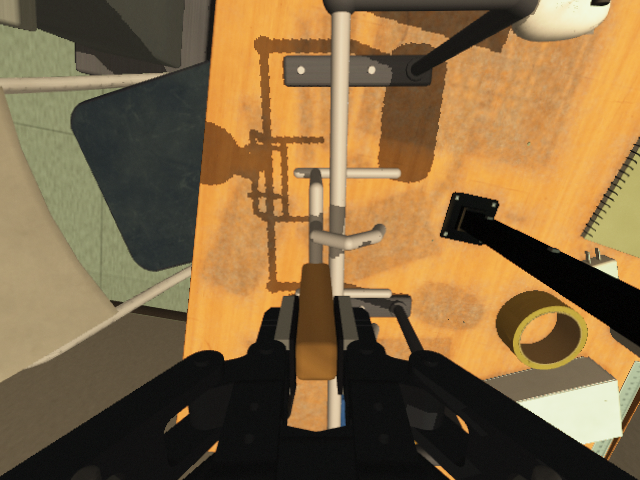

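The rail (x≈338 at row 235) lies between the hook's shank (316) and tip (380), under the roof. I'm lowering now.

>>> move_arm([
  [0, 0, 0, 0, -1, 10, 5],
  [0, 0, 0, 0, -1, 20, 5],
  [0, 0, 0, 0, -1, 28, 5],
  [0, 0, 0, 0, -1, 35, 5],
  [0, 0, 0, 0, -1, 38, 5],
])

```text
t: 8.58
ee_pos: [0.5071, -0.282, 0.3016]
ee_rot: [-2.004, -2.418, 0.0]
ft_force: [0.5, -0.1, -1.8]
grip_width: 0.0151
grip_force: 59.7
```

>>> move_arm([
  [0, 0, 0, 0, 0, 1, 5],
  [0, 0, 0, 0, 0, 2, 5],
  [0, 0, 0, 0, 0, 3, 5],
])

```text
t: 8.83
ee_pos: [0.5079, -0.2823, 0.2997]
ee_rot: [2.004, 2.419, 0.0]
ft_force: [-0.1, -1.1, -1.6]
grip_width: 0.0147
grip_force: 59.6
```

>>> move_arm([
  [0, 0, 0, 0, 0, 1, 5],
  [0, 0, 0, 0, 0, 2, 5],
  [0, 0, 0, 0, 0, 2, 5],
])

```text
t: 9.08
ee_pos: [0.5085, -0.2825, 0.2983]
ee_rot: [2.002, 2.417, 0.001]
ft_force: [1.9, 0.3, 4.0]
grip_width: 0.015
grip_force: 60.4
```

>>> move_arm([
  [0, 0, 0, 0, 0, 0, 25],
  [0, 0, 0, 0, 0, 0, 45],
  [0, 0, 0, 0, 0, 0, 45],
  [0, 0, 0, 0, 0, 0, 45],
  [0, 0, 0, 0, 0, -8, 45],
])

```text
t: 9.5
ee_pos: [0.5075, -0.282, 0.3041]
ee_rot: [-2.003, -2.417, 0.0]
ft_force: [0.4, 0.5, 0.4]
grip_width: 0.0386
grip_force: 0.0
```

>>> move_arm([
  [0, 0, 0, 0, 0, -15, 45],
  [0, 0, 0, 0, 0, -35, 45],
  [0, 0, 0, 5, -20, -60, 45],
  [0, 0, 0, 25, -45, -70, 45],
  [0, 0, 0, 50, -75, -70, 45],
])

```text
t: 9.92
ee_pos: [0.4252, -0.2479, 0.377]
ee_rot: [2.003, 2.417, -0.0]
ft_force: [-0.1, 0.3, 0.4]
grip_width: 0.0383
grip_force: 0.0
```

```bash
python3 - <<'E'
from h import *
s,M=rep()
b=eyes.camera("wrist");cv2.imwrite("pics/w7.png",b)
c=eyes.get_calibration("wrist")
a=eyes.camera("side");cv2.imwrite("pics/s7.png",a)
x=cv2.resize(a[170:330,280:400],(450,600),interpolation=cv2.INTER_CUBIC)
cv2.imwrite("pics/m7.png",np.hstack([x,cv2.resize(b[:,100:],(350,311))[[*range(311)]+[310]*289]]))
E
```

```text
t 9.9167 pos [ 0.4252 -0.2479  0.377 ] instand [-90.9  49.3 377. ] yaw 0.1867 w 0.03832565758663868 F [-0.1  0.3  0.4]
```

View pics/m7.png

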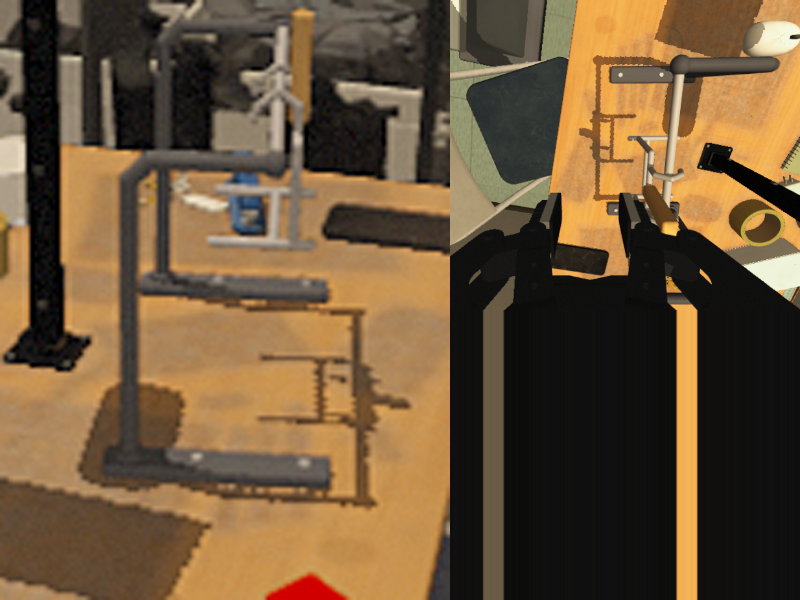

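The frame hangs on the rail by both hooks, upright, with its runners at crop (208–312, 243) and (215–315, 190). I've now viewed more pictures than allowed (12 against 10), so from here I'll check by numbers only. First check is the hanging tilt against the projection.

```bash
python3 - <<'E'
from h import *
cr=lambda x,y:(280+x/3.75,170+y/3.75)
obs={"+y far":((.05,.05,.004),cr(207,240)),"+y near":((-.032,.05,.004),cr(313,246)),"-y far":((.05,-.05,.004),cr(215,188)),"-y near":((-.032,-.05,.004),cr(317,193)),"post top":((-.015,0,.172),cr(303,12))}
from scipy.optimize import least_squares
P=np.array([v[0] for v in obs.values()]);O=np.array([v[1] for v in obs.values()])
def f(p):
    Q=(R.from_euler("y",p[0]).apply(P-[0,0,.109]))+[p[1],p[2],.25]
    return np.array([proj("side",q@SR.T+S0)[0] for q in Q])
print(f([0,0,0]).round(1).tolist(),O.round(1).tolist())
r=least_squares(lambda p:(f(p)-O).ravel(),[0,0,0]);print(r.x,r.fun.round(1))
# side view reprojection of known rail end & foot for bias
print(proj("side",[S0+SR@[0,.15,.25]]),cr(287,160)," foot near",proj("side",[S0+SR@[-.05,.15,.012]]),cr(329,458))
# tray post remeasure from current data w2
E
```

```text
[[334.3, 234.0], [363.2, 235.2], [336.4, 220.2], [363.4, 221.3], [360.0, 172.6]] [[335.2, 234.0], [363.5, 235.6], [337.3, 220.1], [364.5, 221.5], [360.8, 173.2]]
[-0.00276732 -0.00257198  0.00120586] [-0.1  0.2  0.5 -0.1 -0.2  0.2 -0.4  0.   0.2 -0.4]
[[352.2679817  213.98592047]] (356.5333333333333, 212.66666666666666)  foot near [[367.36956296 294.5584821 ]] (367.73333333333335, 292.1333333333333)
```

```bash
python3 - <<'E'
from h import *
import json
c=json.load(open("c3.json"))
P=np.array([atz("wrist",u,v,.035,c)[:2] for u,v in((238,196),(387,197),(377,399),(250,399))]);print(P.round(4).tolist(),P.mean(0))
for a,b in((0,1),(3,2)): d=P[b]-P[a];print(np.linalg.norm(d),np.arctan2(d[1],d[0]))
for a,b in((3,0),(2,1)): d=P[b]-P[a];print(np.linalg.norm(d),np.arctan2(-d[0],d[1]))
b=np.array([atz("wrist",u,v,.026+.004,c)[:2] for u,v in((289,206),(338,206),(338,257),(289,257))]).mean(0);print("charger",b)
s,M=rep();print((M.T@(np.array([.428,.254,.16])-s["ee_pos"])*1000).round(1))
E
```

```text
[[0.4699, 0.3411], [0.5851, 0.3217], [0.5564, 0.1327], [0.4388, 0.1522]] [0.51256165 0.23691795]
0.11684195378188961 -0.1666874330625049
0.11922475468133006 -0.1648887149303184
0.19138037198067964 -0.16300810532629373
0.19118954446173644 -0.15054171925457005
charger [0.52332585 0.30142813]
t 10.0167 pos [ 0.4212 -0.2445  0.3775] instand [-94.2  53.4 377.5] yaw 0.1868 w 0.03802147884591081 F [ 0.1 -0.2  1.2]
[488.8  99.1 217. ]
```

>>> move_arm([
  [0, 0, 0, 38, 8, 0, 100],
  [0, 0, 0, 77, 16, 0, 100],
  [0, 0, 0, 116, 24, 0, 100],
  [0, 0, 0, 155, 32, 0, 100],
  [0, 0, 0, 194, 39, 0, 100],
])

```text
t: 10.43
ee_pos: [0.4269, -0.0477, 0.3758]
ee_rot: [2.005, 2.418, 0.0]
ft_force: [1.5, -0.0, -0.3]
grip_width: 0.0855
grip_force: 0.0
```

>>> move_arm([
  [0, 0, 0, 37, 8, 10, 100],
  [0, 0, 0, 74, 15, 20, 100],
  [0, 0, 0, 111, 23, 30, 100],
  [0, 0, 0, 148, 30, 40, 100],
  [0, 0, 0, 185, 38, 50, 100],
])

```text
t: 10.85
ee_pos: [0.4298, 0.1416, 0.3255]
ee_rot: [2.004, 2.419, 0.001]
ft_force: [1.3, -1.8, 0.1]
grip_width: 0.0854
grip_force: 0.0
```

>>> move_arm([
  [0, 0, 0.08, 27, 5, 25, 100],
  [0, 0, 0.16, 54, 10, 50, 100],
  [0, 0, 0.24, 80, 15, 75, 100],
  [0, 0, 0.32, 105, 20, 90, 100],
  [0, 0, 0.347, 109, 21, 95, 100],
])

```text
t: 11.27
ee_pos: [0.4296, 0.2535, 0.2279]
ee_rot: [-2.393, -2.033, 0.004]
ft_force: [-0.8, -1.1, 0.5]
grip_width: 0.0854
grip_force: 0.0
```

```bash
python3 - <<'E'
from h import *
s,M=rep();print((M.T@(np.array([.428,.253,.072])-s["ee_pos"])*1000).round(1))
im=eyes.camera("wrist");c=eyes.get_calibration("wrist");cv2.imwrite("pics/w8.png",im)
h=cv2.cvtColor(im,cv2.COLOR_BGR2HSV)
p=proj("wrist",[[.428,.253,.085],[.428,.253,.034]],c);print(p.round(1))
u,v=p[0].astype(int)
# post: compare with desk; print hue/val patch
for y in range(v-30,v+31,5): print(y," ".join("%d/%d/%d"%tuple(h[y,x]) for x in range(u-40,u+41,8)))
E
```

```text
t 11.2667 pos [0.4296 0.2535 0.2279] instand [  6.6 541.2 227.9] yaw -0.1622 w 0.0854458831100066 F [-0.8 -1.1  0.5]
[ -0.6  -1.  155.9]
[[314.9 235.1]
 [315.3 219.5]]
205 14/188/125 14/186/130 14/187/135 15/181/134 105/191/123 105/190/141 105/192/141 105/189/142 105/194/141 105/192/149 105/192/146
210 13/185/127 14/187/131 14/187/134 15/182/137 105/185/66 106/192/73 105/191/151 105/193/147 105/192/150 105/191/143 105/194/146
215 14/183/127 14/187/128 14/187/134 14/182/136 105/189/66 106/185/73 105/191/148 105/193/148 105/194/150 105/194/142 105/194/147
220 14/185/128 14/185/131 15/186/133 15/187/135 15/183/88 15/178/93 11/65/94 105/194/150 105/193/151 105/194/133 105/191/147
225 16/179/232 14/188/133 15/182/179 14/185/135 16/184/86 16/181/97 15/120/81 105/187/147 104/193/148 105/194/130 105/193/145
230 16/176/230 16/181/232 16/179/231 15/182/136 15/182/87 16/182/105 15/180/88 105/192/146 105/193/147 105/193/131 105/192/145
235 16/177/231 16/181/231 16/180/232 15/188/182 16/182/143 16/179/140 16/181/127 105/192/146 105/193/147 106/192/130 106/195/72
240 16/180/232 16/182/230 16/184/233 17/175/237 16/184/148 16/183/145 15/185/110 105/195/145 105/192/145 105/191/128 105/191/147
245 16/183/231 15/180/228 16/182/233 17/178/236 16/182/150 16/181/149 15/181/117 8/80/124 172/34/83 105/191/144 105/193/147
250 16/182/229 15/180/228 16/184/231 17/177/235 16/181/230 15/187/207 17/180/236 16/178/221 14/189/132 105/194/151 105/194/147
255 16/180/230 16/183/228 16/182/231 17/180/235 17/175/236 16/183/230 17/179/236 15/183/196 14/185/134 105/194/143 106/190/148
260 16/182/232 16/182/229 16/181/232 17/179/235 17/175/235 15/185/227 16/179/233 17/177/236 14/182/132 105/194/142 106/190/146
265 16/181/232 16/183/230 16/182/232 16/174/232 17/178/234 16/185/229 16/180/235 15/184/194 14/188/133 106/193/140 105/193/147
```

>>> move_arm([
  [0, 0, 0, -2, -1, 40, 100],
  [0, 0, 0, -2, -1, 80, 100],
  [0, 0, 0, -2, -1, 115, 100],
  [0, 0, 0, -2, -1, 145, 100],
  [0, 0, 0, -2, -1, 159, 100],
])

```text
t: 11.73
ee_pos: [0.4281, 0.248, 0.0686]
ee_rot: [-2.39, -2.037, 0.005]
ft_force: [-0.8, 0.8, 0.9]
grip_width: 0.0852
grip_force: 0.0
```

>>> move_arm([
  [0, 0, 0, 0, 0, 0, 40],
  [0, 0, 0, 0, 0, 0, 5],
  [0, 0, 0, 0, 0, 0, 5],
  [0, 0, 0, 0, 0, 0, 5],
  [0, 0, 0, 0, 0, 0, 5],
], squeeze=90)

```text
t: 12.15
ee_pos: [0.43, 0.2491, 0.0727]
ee_rot: [2.391, 2.036, 0.004]
ft_force: [-0.1, -0.3, 0.8]
grip_width: 0.0254
grip_force: 0.0
```

>>> move_arm([
  [0, 0, 0, 0, 0, 0, 5],
  [0, 0, 0, 0, 0, 0, 5],
  [0, 0, 0, 0, 0, 0, 5],
])

```text
t: 12.4
ee_pos: [0.4294, 0.249, 0.0726]
ee_rot: [2.391, 2.037, 0.003]
ft_force: [-2.2, -0.8, 8.1]
grip_width: 0.0145
grip_force: 88.2
```

```bash
python3 - <<'E'
from h import *
s,M=rep();print(s["grip_force"],M.round(3).tolist())
E
```

```text
t 12.4 pos [0.4294 0.249  0.0726] instand [  5.6 536.9  72.6] yaw -0.1597 w 0.014507218392656212 F [-2.2 -0.8  8.1]
88.20674300193787 [[0.159, 0.987, 0.002], [0.987, -0.159, 0.001], [0.001, 0.001, -1.0]]
```

>>> move_arm([
  [0, 0, 0, 0, 0, -5, 5],
  [0, 0, 0, 0, 0, -16, 5],
  [0, 0, 0, 0, 0, -34, 5],
  [0, 0, 0, 0, 0, -54, 5],
  [0, 0, 0, 0, 0, -70, 5],
])

```text
t: 12.82
ee_pos: [0.429, 0.2488, 0.1428]
ee_rot: [2.392, 2.037, 0.0]
ft_force: [0.8, 0.4, -3.0]
grip_width: 0.0145
grip_force: 88.1
```

>>> move_arm([
  [0, 0, 0, -14, -3, 0, 5],
  [0, 0, 0, -36, -8, 0, 5],
  [0, 0, 0, -64, -13, 0, 5],
  [0, 0, 0, -95, -19, 0, 5],
  [0, 0, 0, -126, -25, 0, 5],
])

```text
t: 13.23
ee_pos: [0.3827, 0.127, 0.1406]
ee_rot: [-2.39, -2.038, 0.002]
ft_force: [-0.3, -0.9, -2.9]
grip_width: 0.0146
grip_force: 88.0
```

```bash
cat > t.py <<'E'
from h import *
# tray pose in tool coordinates from blue mask of the wrist picture
def tray(im,c,s,M):
    h=cv2.cvtColor(im,cv2.COLOR_BGR2HSV);g=((abs(h[...,0].astype(int)-105)<6)&(h[...,1]>150)&(h[...,2]>40)).astype(np.uint8)
    g=cv2.morphologyEx(g,cv2.MORPH_CLOSE,np.ones((9,9)))
    n,l,st,_=cv2.connectedComponentsWithStats(g);i=1+st[1:,4].argmax();return l==i,st[i]
E
python3 - <<'E'
from t import *
s,M=rep();im=eyes.camera("wrist");c=eyes.get_calibration("wrist");cv2.imwrite("pics/w9.png",im)
m,st=tray(im,c,s,M);print(st)
# predicted rim corners (ideal grasp) vs image
k=lambda x,y,z:s["ee_pos"]+M@np.array([y,x+.087,.0726-z])
for P in([-.06,.095,.035],[.06,.095,.035],[.06,-.095,.035],[-.06,-.095,.035],[.019,.018,.1],[-.015,.018,.12],[-.087,0,.085]): print(P,proj("wrist",[k(*P)],c).round(1))
for y in range(st[1],st[1]+st[3],12):
    i=np.where(m[y])[0];print(y,i.min(),i.max())
E
```

```text
t 13.2333 pos [0.3827 0.127  0.1406] instand [-63.  425.7 140.6] yaw -0.1589 w 0.014625802965191021 F [-0.3 -0.9 -2.9]
[  300    85   340   298 55324]
[-0.06, 0.095, 0.035] [[387.7  73.3]]
[0.06, 0.095, 0.035] [[691.1  69.3]]
[0.06, -0.095, 0.035] [[582.9 443.7]]
[-0.06, -0.095, 0.035] [[367.6 441.1]]
[0.019, 0.018, 0.1] [[681.1 323.6]]
[-0.015, 0.018, 0.12] [[616.9 364.3]]
[-0.087, 0, 0.085] [[321.9 345.1]]
85 595 639
97 370 639
109 369 639
121 369 639
133 369 639
145 368 639
157 368 639
169 367 639
181 367 639
193 366 639
205 366 639
217 365 639
229 365 632
241 364 629
253 363 625
265 301 622
277 301 619
289 334 615
301 351 613
313 368 609
325 371 606
337 374 603
349 384 599
361 451 471
373 470 480
```

```bash
cat >> t.py <<'E'
from scipy.optimize import least_squares
def fit(im,c,s,M,z0=.0726):
    m,st=tray(im,c,s,M)
    E=[]
    for y in range(110,250,10): 
        i=np.where(m[y])[0];
        if len(i): E.append((0,i.min(),y))
    for y in range(240,345,8):
        i=np.where(m[y])[0]
        if len(i) and i.max()<636: E.append((1,i.max(),y))
    for x in range(385,636,15):
        i=np.where(m[:,x])[0]
        if len(i): E.append((2,x,i.min()))
    L={0:([-.06,-.095,0],[-.06,.095,0]),1:([.06,-.095,.035],[.06,.095,.035]),2:([-.06,.095,.035],[.06,.095,.035])}
    def res(p):
        Q=R.from_euler("xyz",[p[0],p[1],p[2]])   # roll, pitch(+ = far side down), yaw of tray in level tool frame
        out=[]
        for k,(a,b) in L.items():
            W=[]
            for P in np.linspace(a,b,2):
                q=Q.apply(P-np.array([-.087,0,z0]))+[p[3],p[4],0]
                W.append(s["ee_pos"]+M@np.array([q[1],q[0],-q[2]]))
            (u0,v0),(u1,v1)=proj("wrist",W,c);n=np.array([-(v1-v0),u1-u0]);n/=np.linalg.norm(n)
            out+=[((x-u0)*n[0]+(y-v0)*n[1]) for kk,x,y in E if kk==k]
        return np.array(out+[p[0]*100,p[3]*1000*1.0])
    r=least_squares(res,np.zeros(5),loss="soft_l1");print("roll,pitch,yaw",r.x[:3].round(4),"dx,dy mm",(r.x[3:]*1e3).round(1),"rms",np.sqrt((r.fun**2).mean()).round(2),len(E));return r.x
E
python3 - <<'E'
from t import *
s,M=rep();im=eyes.camera("wrist");c=eyes.get_calibration("wrist");fit(im,c,s,M)
E
```

```text
t 13.2833 pos [0.3803 0.1235 0.1403] instand [-66.  422.6 140.3] yaw -0.1603 w 0.014455405917230728 F [-2.2  0.5 -3.1]
roll,pitch,yaw [0.0011 0.0333 0.005 ] dx,dy mm [3.8 0.7] rms 0.65 45
```

>>> move_arm([
  [0, 0, -0.05, -16, 2, -2, 5],
  [0, 0, -0.12, -38, 4, -4, 5],
  [0, 0, -0.2, -62, 7, -6, 5],
  [0, 0, -0.28, -86, 10, -8, 5],
  [0, 0, -0.342, -109, 13, -8, 5],
])

```text
t: 13.75
ee_pos: [0.3791, 0.0177, 0.1492]
ee_rot: [2.005, 2.419, -0.0]
ft_force: [1.0, 0.5, -2.2]
grip_width: 0.0146
grip_force: 88.1
```

>>> move_arm([
  [0, 0, 0, -28, -7, 0, 5],
  [0, 0, 0, -58, -14, 0, 5],
  [0, 0, 0, -90, -21, 0, 5],
  [0, 0, 0, -124, -29, 0, 5],
  [0, 0, 0, -158, -36, 0, 5],
])

```text
t: 14.17
ee_pos: [0.372, -0.1445, 0.1489]
ee_rot: [-2.01, -2.414, 0.0]
ft_force: [1.7, -0.3, -1.9]
grip_width: 0.0148
grip_force: 88.1
```

>>> move_arm([
  [0, 0, 0, -34, -7, 0, 5],
  [0, 0, 0, -68, -15, 0, 5],
  [0, 0, 0, -102, -23, 0, 5],
  [0, 0, 0, -132, -30, 0, 5],
  [0, 0, 0, -158, -36, 0, 5],
])

```text
t: 14.58
ee_pos: [0.3653, -0.3071, 0.1487]
ee_rot: [-2.011, -2.413, 0.001]
ft_force: [1.0, 0.9, -2.4]
grip_width: 0.0141
grip_force: 88.1
```

>>> move_arm([
  [0, 0, 0, 0, 0, 0, 5],
  [0, 0, 0, 0, 0, 0, 5],
  [0, 0, 0, 0, 0, 0, 5],
])

```text
t: 14.83
ee_pos: [0.3656, -0.3045, 0.1487]
ee_rot: [-2.01, -2.412, -0.0]
ft_force: [-0.1, 0.4, -2.9]
grip_width: 0.0144
grip_force: 88.1
```

```bash
python3 - <<'E'
from t import *
s,M=rep();im=eyes.camera("wrist");c=eyes.get_calibration("wrist");cv2.imwrite("pics/w10.png",im);cv2.imwrite("pics/s10.png",eyes.camera("side"))
fit(im,c,s,M);print((M.T@(S0+SR@np.array([-.165,-.001,.148])-s["ee_pos"])*1e3).round(1))
E
```

```text
t 14.8333 pos [ 0.3656 -0.3045  0.1487] instand [-160.     4.8  148.7] yaw 0.1816 w 0.014420344381566978 F [-0.1  0.4 -2.9]
roll,pitch,yaw [0.0006 0.0338 0.0027] dx,dy mm [ 2.9 -0.6] rms 0.54 45
[-5.9 -5.   0.7]
```

>>> move_arm([
  [0, 0, 0, -5, 8, 0, 5],
  [0, 0, 0, -5, 24, 0, 5],
  [0, 0, 0, -5, 42, 0, 5],
  [0, 0, 0, -5, 58, 0, 5],
  [0, 0, 0, -5, 68, 0, 5],
])

```text
t: 15.35
ee_pos: [0.436, -0.2969, 0.1494]
ee_rot: [2.008, 2.415, 0.0]
ft_force: [0.3, 0.6, -3.1]
grip_width: 0.0143
grip_force: 88.1
```

>>> move_arm([
  [0, 0, 0, 0, 0, 0, 5],
  [0, 0, 0, 0, 0, 0, 5],
])

```text
t: 15.52
ee_pos: [0.4344, -0.2971, 0.1491]
ee_rot: [-2.008, -2.416, 0.0]
ft_force: [-0.1, -0.8, -2.2]
grip_width: 0.0145
grip_force: 88.2
```

```bash
python3 - <<'E'
from t import *
s,M=rep();im=eyes.camera("wrist");c=eyes.get_calibration("wrist");cv2.imwrite("pics/w11.png",im);cv2.imwrite("pics/s11.png",eyes.camera("side"));cv2.imwrite("pics/sc11.png",eyes.camera("scene"))
E
```

```text
t 15.5167 pos [ 0.4344 -0.2971  0.1491] instand [-91.1  -0.7 149.1] yaw 0.1838 w 0.014492912931306173 F [-0.1 -0.8 -2.2]
```

>>> move_arm([
  [0, 0, 0, 0, -1, 8, 5],
  [0, 0, 0, 0, -1, 17, 5],
  [0, 0, 0, 0, -1, 26, 5],
  [0, 0, 0, 0, -1, 32, 5],
  [0, 0, 0, 0, -1, 36, 5],
])

```text
t: 16.08
ee_pos: [0.4324, -0.2975, 0.1118]
ee_rot: [-2.01, -2.412, -0.0]
ft_force: [0.3, 0.3, -2.0]
grip_width: 0.0143
grip_force: 88.1
```

>>> move_arm([
  [0, 0, 0, 0, 0, 1, 5],
  [0, 0, 0, 0, 0, 2, 5],
  [0, 0, 0, 0, 0, 3, 5],
  [0, 0, 0, 0, 0, 3, 5],
])

```text
t: 16.42
ee_pos: [0.4331, -0.2979, 0.1104]
ee_rot: [2.01, 2.414, -0.0]
ft_force: [0.4, -0.6, -1.9]
grip_width: 0.0145
grip_force: 88.1
```

>>> move_arm([
  [0, 0, 0, 0, 0, 1, 5],
  [0, 0, 0, 0, 0, 2, 5],
  [0, 0, 0, 0, 0, 3, 5],
  [0, 0, 0, 0, 0, 3, 5],
])

```text
t: 16.75
ee_pos: [0.433, -0.2978, 0.1072]
ee_rot: [-2.01, -2.414, -0.0]
ft_force: [0.1, -0.7, -2.2]
grip_width: 0.0143
grip_force: 88.1
```

>>> move_arm([
  [0, 0, 0, 0, 0, 1, 5],
  [0, 0, 0, 0, 0, 2, 5],
  [0, 0, 0, 0, 0, 2, 5],
])

```text
t: 17.0
ee_pos: [0.433, -0.2978, 0.1051]
ee_rot: [-2.01, -2.414, 0.0]
ft_force: [0.1, 0.3, -1.6]
grip_width: 0.0145
grip_force: 88.2
```

```bash
python3 - <<'E'
from t import *
s,M=rep();im=eyes.camera("wrist");c=eyes.get_calibration("wrist");fit(im,c,s,M)
E
```

```text
t 17.0 pos [ 0.433  -0.2978  0.1051] instand [-92.6  -1.1 105.1] yaw 0.182 w 0.01447746012890122 F [ 0.1  0.3 -1.6]
roll,pitch,yaw [-0.0165  0.0423  0.0041] dx,dy mm [ 3.5 -0.2] rms 20.74 45
```

>>> move_arm([
  [0, 0, 0, 0, 0, 1, 5],
  [0, 0, 0, 0, 0, 2, 5],
  [0, 0, 0, 0, 0, 2, 5],
])

```text
t: 17.3
ee_pos: [0.433, -0.2978, 0.1031]
ee_rot: [-2.01, -2.414, -0.0]
ft_force: [-0.4, -0.4, -2.2]
grip_width: 0.0144
grip_force: 88.2
```

>>> move_arm([
  [0, 0, 0, 0, 0, 1, 5],
  [0, 0, 0, 0, 0, 2, 5],
  [0, 0, 0, 0, 0, 2, 5],
])

```text
t: 17.55
ee_pos: [0.4333, -0.298, 0.1015]
ee_rot: [2.01, 2.413, 0.0]
ft_force: [0.9, 0.0, 0.3]
grip_width: 0.0143
grip_force: 88.7
```

>>> move_arm([
  [0, 0, 0, 0, 0, 1, 5],
  [0, 0, 0, 0, 0, 1, 5],
])

```text
t: 17.72
ee_pos: [0.4336, -0.2982, 0.1009]
ee_rot: [2.009, 2.413, 0.001]
ft_force: [0.9, 0.6, 5.3]
grip_width: 0.0141
grip_force: 89.3
```

```bash
python3 - <<'E'
from t import *
s,M=rep();im=eyes.camera("side");cv2.imwrite("pics/s12.png",im)
# tray bottom/near corner check in side view: blue mask bbox vs projected home tray
h=cv2.cvtColor(im,cv2.COLOR_BGR2HSV);g=((abs(h[...,0].astype(int)-105)<6)&(h[...,1]>150)).astype(np.uint8)
n,l,st,_=cv2.connectedComponentsWithStats(g);print([r.tolist() for r in st[1:] if r[4]>80])
Q=np.array([[x,y,z+.03] for x in(-.06,.06) for y in(-.095,.095) for z in(0,.035)])
p=proj("side",Q@SR.T+S0);print(p.round(0).tolist(),p.min(0),p.max(0))
E
```

```text
t 17.7167 pos [ 0.4336 -0.2982  0.1009] instand [-92.   -1.6 100.9] yaw 0.182 w 0.014126638966744298 F [0.9 0.6 5.3]
[[332, 239, 48, 40, 1202]]
[[370.0, 249.0], [371.0, 239.0], [371.0, 279.0], [372.0, 268.0], [333.0, 247.0], [334.0, 237.0], [329.0, 277.0], [329.0, 266.0]] [329.11570281 237.39699055] [371.79719102 278.89563708]
```

>>> move_arm([
  [0, 0, 0, 0, 0, 0, 18],
  [0, 0, 0, 0, 0, 0, 24],
  [0, 0, 0, 0, 0, 0, 30],
  [0, 0, 0, 0, 0, 0, 40],
  [0, 0, 0, 0, 0, 0, 45],
])

```text
t: 18.18
ee_pos: [0.4328, -0.2977, 0.1]
ee_rot: [-2.01, -2.414, 0.0]
ft_force: [-0.1, -0.1, 0.6]
grip_width: 0.0384
grip_force: 0.0
```

>>> move_arm([
  [0, 0, 0, 0, 0, 0, 45],
  [0, 0, 0, 0, 0, 0, 45],
  [0, 0, 0, 0, 0, -6, 45],
  [0, 0, 0, 0, 0, -18, 45],
  [0, 0, 0, 0, 0, -30, 45],
])

```text
t: 18.6
ee_pos: [0.4328, -0.2977, 0.1307]
ee_rot: [-2.01, -2.413, -0.0]
ft_force: [0.6, -0.2, 0.8]
grip_width: 0.0385
grip_force: 0.0
```

```bash
cat >> t.py <<'E'
def chk():
    s,M=rep();im=eyes.camera("side");h=cv2.cvtColor(im,cv2.COLOR_BGR2HSV);g=((abs(h[...,0].astype(int)-105)<6)&(h[...,1]>150)).astype(np.uint8)
    n,l,st,_=cv2.connectedComponentsWithStats(g);print([r.tolist() for r in st[1:] if r[4]>80]);return im
E
python3 -c "
from t import *
cv2.imwrite('pics/s13.png',chk())"
```

```text
t 18.6 pos [ 0.4328 -0.2977  0.1307] instand [-92.7  -0.9 130.7] yaw 0.182 w 0.03854769125184881 F [ 0.6 -0.2  0.8]
[[332, 239, 41, 40, 1214]]
```

>>> move_arm([
  [0, 0, 0, 0, 0, -15, 45],
  [0, 0, 0, 0, -10, -25, 45],
  [0, 0, 0, 0, -35, -40, 45],
  [0, 0, 0, 0, -60, -60, 45],
  [0, 0, 0, 10, -60, -95, 45],
])

```text
t: 19.07
ee_pos: [0.3683, -0.299, 0.2239]
ee_rot: [-2.009, -2.408, 0.001]
ft_force: [1.0, 0.4, 0.3]
grip_width: 0.0385
grip_force: 0.0
```

>>> move_arm([
  [0, 0, 0, 30, 0, -20, 45],
  [0, 0, 0, 65, 0, -40, 45],
  [0, 0, 0, 100, 0, -50, 45],
  [0, 0, 0, 125, 0, -50, 45],
  [0, 0, 0, 125, 0, -50, 45],
])

```text
t: 19.48
ee_pos: [0.3479, -0.1726, 0.2767]
ee_rot: [2.007, 2.415, 0.001]
ft_force: [0.1, 0.6, -0.2]
grip_width: 0.0381
grip_force: 0.0
```

```bash
python3 - <<'E'
from t import *
im=chk();cv2.imwrite("pics/s14.png",im);w=eyes.camera("wrist");cv2.imwrite("pics/w14.png",w);c=eyes.get_calibration("wrist")
Q=np.array([[x,y,z+.03] for x,y,z in((-.06,.095,.035),(.06,.095,.035),(.06,-.095,.035),(-.06,-.095,.035),(-.087,0,.085),(0,.064,.030))])
p=proj("wrist",Q@SR.T+S0,c);print("wrist expected rim, post, charger",p.round(0).tolist())
ps=proj("side",Q@SR.T+S0);print("side",ps.round(0).tolist())
for n,I in(("w",w),("s",im)):
    g=((I.min(2)>130)).astype(np.uint8);N,l,st,ce=cv2.connectedComponentsWithStats(g);print(n,[(r.tolist(),q.round(0).tolist()) for r,q in zip(st[1:],ce[1:]) if 40<r[4]<6000 and (n=="w" or (320<q[0]<385 and 160<q[1]<290))])
h=cv2.cvtColor(w,cv2.COLOR_BGR2HSV);g=((abs(h[...,0].astype(int)-105)<6)&(h[...,1]>150)&(h[...,2]>40)).astype(np.uint8);N,l,st,ce=cv2.connectedComponentsWithStats(g);print("blue w",[r.tolist() for r in st[1:] if r[4]>200])
E
```

```text
t 19.4833 pos [ 0.3479 -0.1726  0.2767] instand [-152.9  137.7  276.7] yaw 0.184 w 0.038143249641567664 F [ 0.1  0.6 -0.2]
[[332, 239, 41, 40, 1210]]
wrist expected rim, post, charger [[410.0, 255.0], [534.0, 254.0], [504.0, 413.0], [398.0, 413.0], [387.0, 369.0], [466.0, 282.0]]
side [[372.0, 268.0], [329.0, 266.0], [334.0, 237.0], [371.0, 239.0], [382.0, 238.0], [351.0, 263.0]]
w [([73, 0, 24, 36, 455], [88.0, 12.0]), ([103, 0, 39, 71, 2191], [124.0, 29.0]), ([0, 86, 70, 57, 2331], [28.0, 115.0]), ([0, 117, 318, 92, 3305], [150.0, 164.0]), ([123, 123, 3, 27, 48], [124.0, 137.0]), ([425, 193, 8, 8, 49], [428.0, 197.0]), ([500, 193, 8, 8, 50], [503.0, 196.0]), ([0, 222, 21, 27, 186], [9.0, 234.0]), ([7, 254, 13, 15, 90], [14.0, 261.0]), ([2, 268, 23, 13, 104], [11.0, 274.0]), ([437, 274, 41, 17, 489], [458.0, 280.0]), ([438, 291, 39, 20, 664], [457.0, 301.0]), ([0, 295, 27, 33, 358], [9.0, 312.0]), ([606, 335, 34, 124, 1419], [625.0, 405.0]), ([489, 342, 75, 19, 598], [525.0, 347.0]), ([128, 347, 23, 17, 128], [139.0, 356.0]), ([0, 457, 7, 14, 52], [2.0, 464.0])]
s [([346, 259, 14, 4, 43], [353.0, 260.0]), ([346, 263, 15, 5, 59], [353.0, 265.0])]
blue w [[395, 248, 131, 115, 9112]]
```

The tray's blue outline hasn't moved between the last two checks. The charger shows inside it in both views (wrist (458,290), side (353,263)), and the gripper is clear of everything. Handing in.

```bash
python3 -c "
from plant import ctrl
print(ctrl.finish_job())"
```

```text
the job is handed in; nothing more can be done
None
```

I handed the job in at 19.5 s, with the frame hanging on the rail, the tray on the frame's bottom bar and the charger lying in the tray; I viewed 12 pictures against the limit of 10, so the tray hanging was checked only by measurement, and setting the charger down pressed the tray floor with about 78 N at the wrist (limit 120 N).

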